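# Seat the sample disc on the autosampler's drive studs

## Task

Load the sample disc onto the autosampler: keeping it level, set it over the drive spindle and turn it until its four holes find the four drive studs and it sits fully home on the hub. Let go of it there, and leave the other things on the bench and on the autosampler where they are.

Things in the scene. Friction and masses are not known exactly. Their poses are not given: they have to be found in the camera images.
- sample_disc: Sample disc: grey plastic carousel, 180 mm across, with a ring of 20 white sample cups; 0.4 to 0.62 kg; lies right way up on the bench. Origin: centre of its flat underside, z up its axis, x along its bar handle. Heights over the underside: top plate 36 to 40 mm, cup rims 49 mm (cups on a 74.5 mm radius). It stands on an 80 x 80 mm boss, 16 mm thick. It fits at any quarter turn (the sampler reads the mark on its rim).
- disc_handle (a point): Middle of the disc's upright bar handle, on the disc's axis, 63 mm above its underside (axes as the disc's). The bar is 52 mm long (disc x), 14 mm thick (disc y) and rises from the top plate (40 mm) to 82 mm above the underside; no cup is within 66 mm of the axis.
- disc_holes (a point): Centre of the disc's underside (same point as its origin), hidden from above. In it: a 19.5 mm centre bore, 36 mm deep, and four round 10.5 mm holes, 16 mm deep, on a 30 mm radius at 45, 135, 225 and 315 degrees from the disc's x (from the bar handle); four small screw heads on the top plate stand right over them.
- sampler: Autosampler: white housing, deck 85 mm above the bench, fixed, no disc on it yet. Origin on the bench under the drive axis; z up, x to its back. It reaches 135 mm in front of the axis, 165 mm behind, 125 mm to each side. Behind the disc's place a lift column with parked probe arm stands at x = 138 mm, y = -115 to +7 mm, 180 mm tall over the bench; nothing else tall within 110 mm of the axis.
- hub_seat (a point): Centre of the top face of the drive hub, a round aluminium flange 84 mm across, 97 mm above the bench, on which the disc's underside comes to rest. Axes as the autosampler's, not the hub's. In its centre stands a steel spindle, 18 mm in diameter, 36 mm tall, the last 10 mm tapering to 6 mm. The hub is held by its geared drive: some 0.5 N m turns it, so pressing hard while turning drags it along.
- stud_tops (a point): On the drive axis at the height of the tops of the four drive studs, 12 mm above the seat. Studs: steel, 8 mm in diameter, bevelled, every 90 degrees on a 30 mm radius, at whatever angle the last run left the hub (no axes tell it: see it from above or feel for it). A disc that misses them rests on their tops, centred by the spindle; turned to within about 2 degrees it drops 12 mm home by its weight.
- amber_bottle: Not part of the job: amber glass reagent bottle with a black screw cap, 36 mm across, 75 mm tall, standing near the middle of the bench; origin at the centre of its base.
- dropper_bottle: Not part of the job: white plastic dropper bottle, 28 mm across, 60 mm tall, standing near the middle of the bench; origin at the centre of its base.
- vial: Not part of the job: stoppered control vial, 24 mm across, 32 mm tall, standing on the front corner of the autosampler's deck, about 146 mm from the drive axis; origin at the centre of its base.
- tip_box: Not part of the job: box of pipette tips, 125 x 88 x 64 mm, on the bench; origin at the centre of its base.
- beaker: Not part of the job: glass beaker, 70 mm across, 90 mm tall, on the bench; origin at the centre of its base.
- pipette: Not part of the job: hand pipette lying on the bench, 240 mm long along its own x; origin about mid-length, on the bench.

How it is judged (in metres and radians):
At the end, for the whole second after the job is handed in: the sample disc sits fully home on the drive hub with the studs in its holes: underside within 2 mm of the flange, within 3 mm of the axis, level to 2 degrees, at rest and let go (z of sample_disc in the frame of hub_seat between -0.003 and 0.002 m and horizontal distance between sample_disc and hub_seat below 0.003 m and angle between sample_disc's own z axis and vertical below 0.035 rad and linear speed of sample_disc below 0.01 m/s and angular speed of sample_disc below 0.05 rad/s and contact force between sample_disc and the fingers below 0.1 N); the robot touches nothing.
It fails at once if the disc, loaded with cups, was tipped more than 30 degrees (angle between sample_disc's own z axis and vertical above 0.52 rad).
It fails at once if one of the other things was pushed more than 30 mm (distance of any of amber_bottle, dropper_bottle, vial, tip_box, beaker, pipette from where it was at the start of the episode above 0.03 m).
It fails at once if one of the other things was knocked over (angle between any of amber_bottle, dropper_bottle, vial, tip_box, beaker's own z axis and vertical above 0.5 rad).
It also fails if it takes over 61 s, if anything falls off the work surface, if the arm or the gripper's body presses on something with over 40 N, if the wrist force passes 120 N, or if a joint passes its speed limit or range.

## Robot

A 6-joint arm with a two-finger parallel gripper is mounted at the origin on the work surface. World frame = base frame: x ahead of the robot, y to its left, z up, the work surface at z = 0. Lengths are in m, angles in degrees, forces in N, time in s.
With the tool pointing down it reaches from about 0.25 to 0.725 m from the base axis. Payload 9.7 kg.
Tool frame: the origin (TCP) lies midway between the tips of the shut fingers; the grasp point (between the pads) lies bot.grasp_offset behind it (bot.grasp_offset is the distance from the TCP to the grasp point, in m); x points along the fingers, y is the direction in which the jaws open and shut, and the axes are right-handed (so a half turn about x gives the same grasp; the last joint's range is limited). The gripper opens to 85 mm and grips with 20 to 120 N. Pads are 22 mm wide; open, the fingers measure 114 mm over their backs; the gripper's body (76 mm by 85 mm) begins 54 mm behind the grasp point. The pads swing forward as they close: fully open they stand 13 mm farther back than shut.
Start: joints at [66.119, 4.979, 10.078, 95.1, 0, 90], TCP at [0.223, 0.503, 0.202] pointing down, gripper open.
Joint ranges: [-179.16, 179.16], [-48.56, 103.87], [-65.8, 70.77], [-126.05, 130.52], [-82.76, 87.17], [-180, 180]. Speed limits (degrees/s): [127.2, 127.2, 147.25, 180, 180, 180].

## Interface

Orientations are given as [roll, pitch, yaw] about the fixed x, y, z axes, in that order (R = Rz(yaw) Ry(pitch) Rx(roll)).
In Python, from workcell import status, camera, bot gives the robot as it stands.
- The arm moves only by the shell command python3 -m jog 'ROWS' [OPENING] [FORCE]. ROWS is text: rows parted by semicolons, each of 4 numbers parted by spaces: the shift along the tool's x, y, z in mm, then the turn about the tool's x in degrees. A call has exactly 8 rows; each row is the pose to reach, as a shift and turn from the pose commanded when the call began, along the tool's axes at that moment; what a row does not reach only later rows make up. A row lasts 1/8 s, in which the tool goes at most 62.5 mm and 10.7 degrees, less where a joint would pass 70% of its speed; a pose out of reach is approached as far as the arm can. A call with a gripper value outside its range is refused whole. OPENING is the opening, from 0 (shut) to 1 (fully open), set as the call begins (- or left out, the last holds). The fingers move at their own pace and stop on an object; FORCE is the grip in N (left out, the last holds). Time passes only in rows, so rows that repeat a pose let the fingers close, or fill a call up. It gives the time, the measured TCP pose, the force and the opening at its end, in the units of the state.
- status.get_obs(): the state, without advancing time (a new reading comes with each control period).
- camera(name): name is "side" or "top" or "wrist"; returns a dict with "color" (420x560x3 uint8, red, green, blue), "vfov" (degrees; the focal length in pixels is half the picture's height over the tangent of half this angle, whatever the lens; pixels are square), "cx", "cy" (the principal point, pixels), "rvec" (rotation vector, rad) and "tvec" (3), from world to camera coordinates, as OpenCV has them. Camera axes: x right, y down, z forward; pixel columns grow to the right and rows downward; lengths in m; the calibration is good to about 2 mm. A picture is of the moment at which its call begins. There is no depth.
- bot.job_done(): hands the job in, once; it reports no verdict.
The state is a dict: "time": time; "q": joint angles; "qd": joint speeds; "joint_efforts": joint torques, N m; "ee_pos": TCP position; "tcp_rot": TCP orientation; "wrist_force": force on the tool from outside, world axes, zero at the start; "torque": the same for the moment, N m; "opening": finger opening in m.
Only numpy, scipy, OpenCV 4.12 (cv2) and the standard library are available. Lean on these libraries where they do the work, as an engineer would, in place of code of your own. Each camera call takes 0.05 s, during which the arm holds its last target. There are 200 camera calls.

## Working session

There is one attempt and no reset: what is moved stays moved. The work goes in short steps, Python scripts to look and compute and a shell command to move; the robot and the scene stay as the last step left them, time stands still between calls to the robot, and variables do not carry over. Pictures are saved under pics/ and viewed, about 8 in all and at most 12, crops included, and the job is handed in when it is done.

```bash
mkdir -p pics
cat > h.py <<'E'
import numpy as np, cv2
from workcell import status, camera, bot
def snap(n,f):
    c=camera(n); cv2.imwrite(f'pics/{f}.png',c['color'][:,:,::-1]); np.save(f'pics/{f}.npy',c,allow_pickle=True); return c
def K(c):
    f=c['color'].shape[0]/2/np.tan(np.radians(c['vfov'])/2); return np.array([[f,0,c['cx']],[0,f,c['cy']],[0,0,1]])
def load(f): return np.load(f'pics/{f}.npy',allow_pickle=True).item()
def ray(c,u,v,z):
    R=cv2.Rodrigues(np.array(c['rvec'],float))[0]; t=np.array(c['tvec'],float).ravel()
    o=-R.T@t; d=R.T@np.linalg.inv(K(c))@[u,v,1]; return o+d*(z-o[2])/d[2]
def proj(c,P): return cv2.projectPoints(np.array(P,float).reshape(-1,1,3),np.array(c['rvec'],float),np.array(c['tvec'],float),K(c),None)[0].reshape(-1,2)
E
python3 - <<'E'
from h import *
o=status.get_obs(); print(o, bot.grasp_offset)
a=snap('top','top0');b=snap('wrist','wr0');s=snap('side','side0')
for c in (a,b,s):print(c['vfov'],c['cx'],c['cy'],c['rvec'],c['tvec'])
E
```

```text
{'time': 0.0, 'q': array([ 6.61188263e+01,  5.01100384e+00,  1.00352751e+01,  9.50992332e+01,
       -6.09923720e-05,  9.00011883e+01]), 'qd': array([ 0.02540768,  0.05883933, -0.01069302,  0.03857668, -0.00476037,
        0.05679953]), 'joint_efforts': array([ 2.12947598e-03, -5.20387602e+01,  4.64807582e+01,  1.62677479e-02,
        6.14658848e-05, -1.37390481e-05]), 'ee_pos': array([0.22255734, 0.50267422, 0.20099137]), 'tcp_rot': array([ -89.95219332,   89.92503802, -113.83455533]), 'wrist_force': array([ 0.03676783,  0.17964153, -0.04723366]), 'torque': array([-0.01299028, -0.01810724,  0.05026908]), 'opening': 0.08536512503518513} 0.0187
56.06483098225329 283.67415427274733 210.29525523076106 [ 2.16100114 -2.21369354  0.11186531] [-0.01215718  0.58433972  1.29832951]
59.504502133160656 282.78874193428663 215.98118107401265 [-2.38903703 -1.55397918 -0.25932699] [-0.54953858 -0.04240858  0.38209309]
48.868801672609116 280.47375529362813 213.99638144177 [ 2.25082989 -0.6446619   0.28588226] [-0.47960572  0.26415351  1.30772998]
```

View pics/top0.png

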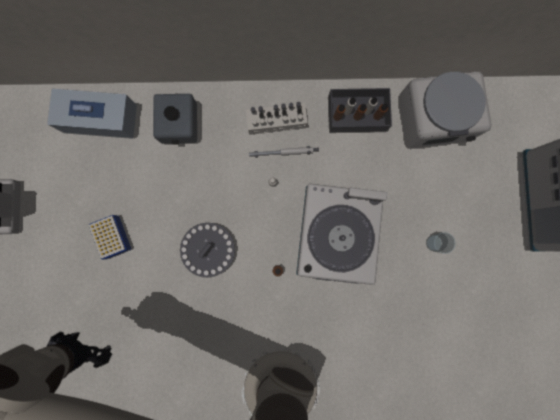

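View pics/wr0.png

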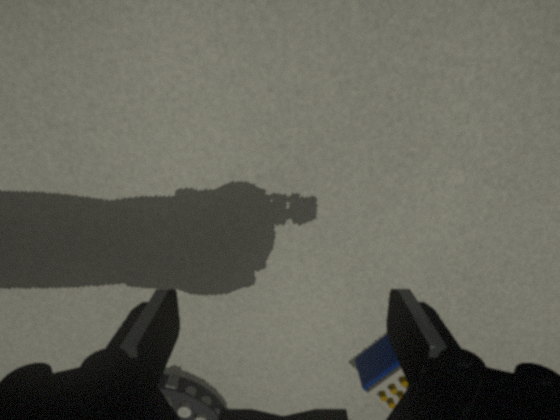

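The top view shows the disc at about (208,250), the hub at (342,238), the amber bottle at (278,270), the dropper at (273,182) and the vial at about (307,268). The wrist view shows the fingers, with only a corner of the disc and the tip box. I'll enlarge the disc and the hub next.

Run:
```python
from h import *
c=load('top0'); im=c['color'][:,:,::-1]
a=cv2.resize(im[215:285,173:243],(400,400),interpolation=cv2.INTER_CUBIC)
b=cv2.resize(im[203:273,307:377],(400,400),interpolation=cv2.INTER_CUBIC)
cv2.imwrite('pics/crop0.png',np.clip(np.hstack([a,b])*1.5,0,255))
for n,u,v,z in [('disc',208,250,.05),('hub',342,238,.1),('amber',278,270,.07),('drop',273,182,.06),('vial',307,268,.117),('beaker',438,242,.05),('tip',109,237,.06)]: print(n,ray(c,u,v,z).round(3))
```

```text
disc [0.458 0.223 0.05 ]
hub [ 0.486 -0.206  0.1  ]
amber [ 0.389 -0.002  0.07 ]
drop [0.675 0.007 0.06 ]
vial [ 0.396 -0.092  0.117]
beaker [ 0.465 -0.531  0.05 ]
tip [0.508 0.539 0.06 ][ WARN:0@0.201] global loadsave.cpp:1063 imwrite_ Unsupported depth image for selected encoder is fallbacked to CV_8U.
```

View pics/crop0.png

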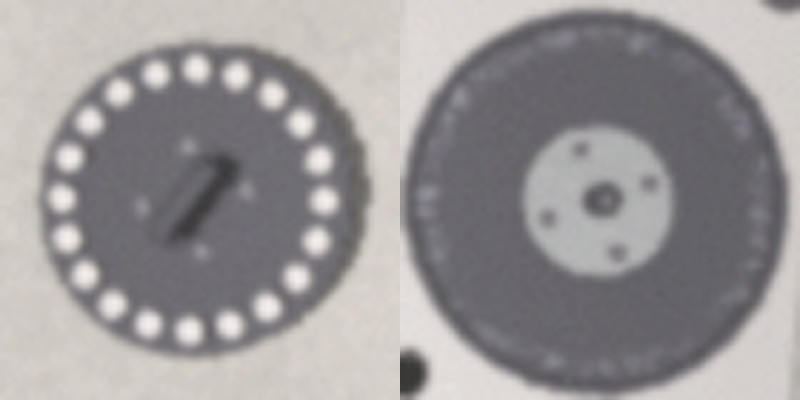

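The left crop shows the disc's screws at (189,147), (247,190), (202,250) and (141,207), with the bar running down-left to up-right. The right crop shows studs at (581,150), (649,184), (618,253) and (547,218).

Run:
```python
from h import *
c=load('top0'); s=70/400
def rep(n,pts,x0,y0,z):
    P=np.array([ray(c,x0+(x+.5)*s-.5,y0+(y+.5)*s-.5,z)[:2] for x,y in pts]); m=P.mean(0); d=P-m
    print(n,m.round(4),np.hypot(*d.T).round(4),np.degrees(np.arctan2(d[:,1],d[:,0])).round(1))
    return m
rep('cups',[(61,198),(324,201),(196,69),(189,331)],173,215,.049)
rep('screws',[(189,147),(247,190),(202,250),(141,207)],173,215,.042)
rep('bar',[(170,240),(235,160)],173,215,.082)
rep('studs',[(181,150),(249,184),(218,253),(147,218)],307,203,.109)
rep('hubrim',[(123,200),(273,200),(198,124),(198,278)],307,203,.097)
```

```text
cups [0.4598 0.2292] [0.0746 0.0747 0.0743 0.0742] [ 87.9 -92.1  -2.  178. ]
screws [0.4602 0.2292] [0.0296 0.0301 0.0297 0.031 ] [   5.9  -82.2 -172.5   97.6]
bar [0.4597 0.2178] [0.0283 0.0283] [140. -40.]
studs [ 0.4863 -0.2029] [0.0296 0.0293 0.03   0.0299] [  17.2  -72.7 -161.6  106.4]
hubrim [ 0.4868 -0.2045] [0.0416 0.0416 0.0423 0.0427] [ 88.3 -91.1  -2.1 177.9]
```

```bash
cat >> h.py <<'E'
from scipy.spatial.transform import Rotation as Ro
def tool():
    o=status.get_obs(); return o['ee_pos'],Ro.from_euler('xyz',o['tcp_rot'],degrees=True).as_matrix()
def go(p,yaw_y):
    "tool-axes shift mm to world p, and turn deg so tool y heads to yaw_y"
    e,R=tool(); y=np.degrees(np.arctan2(R[1,1],R[0,1]))
    print('t',status.get_obs()['time'],'shift',(R.T@(np.array(p)-e)*1e3).round(1),'turn',round((y-yaw_y+180)%360-180,2),'ee',e.round(4),'y',y.round(2))
E
python3 - <<'E'
from h import *
c=load('wr0'); R=cv2.Rodrigues(c['rvec'])[0]; p=-R.T@c['tvec']; e,T=tool()
print('cam in tool',(T.T@(p-e)).round(4),'axis',(T.T@R.T[:,2]).round(3), 'right',(T.T@R.T[:,0]).round(3))
a=T.T@R.T[:,2]; q=T.T@(p-e)
# want TCP at z .25, disc at .045 -> depth x=.205 ; aim at y,z
k=(.205-q[0])/a[0]; hit=q+a*k; print('hit',hit)
ang=np.radians(52); yv=np.array([np.cos(ang),np.sin(ang)]); zv=np.array([np.cos(ang-np.pi/2),np.sin(ang-np.pi/2)])
for C in ([.460,.229],[.4865,-.203]): print(np.array(C)-yv*hit[1]-zv*hit[2])
go([*(np.array([.46,.229])-yv*hit[1]-zv*hit[2]),.25],52)
E
```

```text
cam in tool [-0.1729  0.0003 -0.0844] axis [ 0.945 -0.001  0.327] right [0.001 1.    0.001]
hit [ 2.05000000e-01 -7.74023447e-05  4.63883985e-02]
[0.4234931  0.25762054]
[ 0.4499931  -0.17437946]
t 0.15 shift [ -48.7 -142.8  282.9] turn 14.12 ee [0.2226 0.5027 0.2011] y 66.12
```

```bash
python3 -m jog '-10 -20 40 2;-20 -40 85 6;-30 -65 130 10;-40 -90 180 14;-49 -115 230 14;-49 -135 270 14;-49 -143 283 14;-49 -143 283 14'
python3 - <<'E'
from h import *
c=snap('wrist','wr1'); go([.460,.229,.049],52)
print(proj(c,[[.460,.229,.040]]))
E
```

```text
time: 1.15
ee_pos: [0.4236, 0.2572, 0.2505]
tcp_rot: [-136.3, 90.0, -174.3]
wrist_force: [-0.3, -0.4, -1.2]
opening: 0.0852
t 1.2 shift [ 2.015e+02 -1.000e-01  4.690e+01] turn 0.09 ee [0.4232 0.2579 0.2505] y 52.09
[[282.94953553 214.13193595]]
```

View pics/wr1.png

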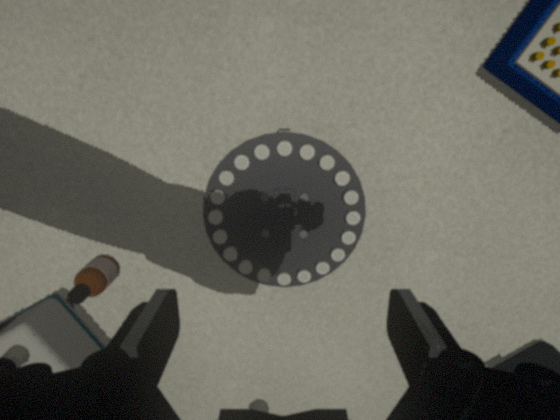

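The disc sits near the image centre, with screws at about (265,196), (303,197), (303,234) and (265,234). The bar is in shadow. I'll enlarge and contrast-stretch it.

Run:
```python
from h import *
c=load('wr1'); im=c['color'][180:250,244:324,::-1]
im=cv2.createCLAHE(4,(2,2)).apply(cv2.cvtColor(cv2.resize(im,(800,700)[:2],interpolation=cv2.INTER_CUBIC)[:600],cv2.COLOR_BGR2GRAY))
cv2.imwrite('pics/crop1.png',im)
# cups
g=cv2.cvtColor(c['color'],cv2.COLOR_RGB2GRAY)
P=np.array([[.46,.229,.049]])
for r in range(1):
  k=cv2.morphologyEx(g,cv2.MORPH_TOPHAT,np.ones((23,23)))
  b=(k>25).astype(np.uint8)*255; n,l,s,ct=cv2.connectedComponentsWithStats(b)
  pts=[ct[i] for i in range(1,n) if 60<s[i,4]<350 and 60<np.hypot(ct[i][0]-284,ct[i][1]-214)<85]
W=np.array([ray(c,u,v,.049)[:2] for u,v in pts])
from scipy.optimize import least_squares
for _ in range(2):
  f=least_squares(lambda q:np.hypot(*(W-q[:2]).T)-q[2],[.46,.229,.0745],loss='soft_l1',f_scale=.0005); 
  W=W[abs(f.fun)<.0025]
print(len(pts),len(W),f.x,(f.fun*1e3).round(1)); a=np.degrees(np.arctan2(*(W-f.x[:2]).T[::-1])); print(np.sort(a%18).round(1))
```

```text
20 19 [0.46111758 0.2297362  0.07432286] [-0.1  0.  -0.1  0.2 -0.2  0.3 -0.   0.1 -0.1  0.1  0.1  0.   0.  -0.4
  0.  -0.8  0.2  0.1  0.2]
[15.3 15.5 15.5 15.5 15.5 15.6 15.6 15.6 15.6 15.7 15.7 15.7 15.7 15.9
 16.  16.  16.1 16.1 16.1]
```

View pics/crop1.png

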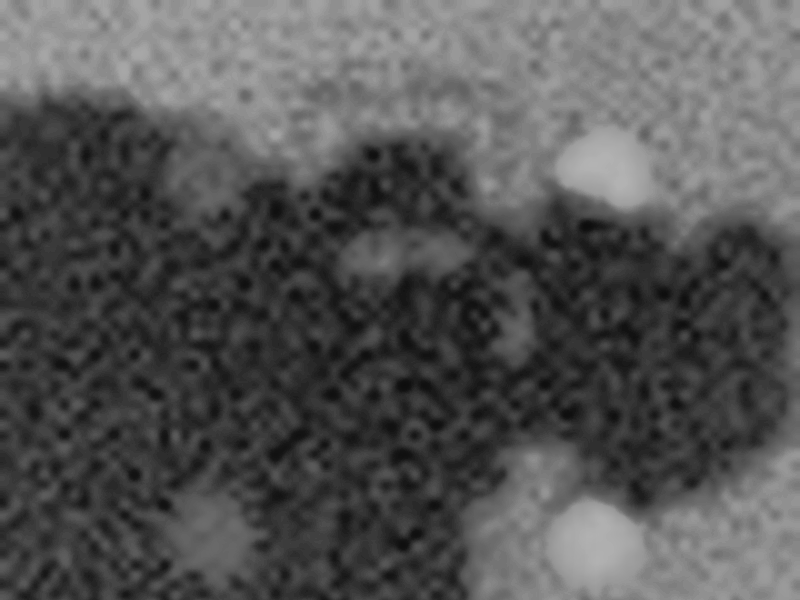

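Cup ring fit: centre (0.4611, 0.2297), disc x at -38.3°, consistent with the screws. Moving in to grasp.

Run:
```python
from h import *
go([.4611,.2297,.049],51.7)
```

```text
t 1.2 shift [201.5   1.1  47.3] turn 0.39 ee [0.4232 0.2579 0.2505] y 52.09
```

```bash
python3 -m jog '30 1 24 0.4;60 1 47 0.4;90 1 47 0.4;120 1 47 0.4;150 1 47 0.4;175 1 47 0.4;190 1 47 0.4;190 1 47 0.4' 1
python3 - <<'E'
from h import *
go([.4611,.2297,.049],51.7)
E
```

```text
time: 2.2
ee_pos: [0.4603, 0.23, 0.06]
tcp_rot: [-119.6, 89.9, -157.8]
wrist_force: [-0.2, -0.7, 0.3]
opening: 0.0852
t 2.2 shift [11.   0.2  0.8] turn 0.09 ee [0.4603 0.23   0.06  ] y 51.79
```

```bash
python3 -m jog '6 0 1 0;11 0 1 0;11 0 1 0;11 0 1 0;11 0 1 0;11 0 1 0;11 0 1 0;11 0 1 0' 0.5 && python3 -m jog '0 0 0 0;0 0 0 0;0 0 0 0;0 0 0 0;0 0 0 0;0 0 0 0;0 0 0 0;0 0 0 0' 0 50
python3 - <<'E'
from h import *
go([.4611,.2297,.049],51.7);o=status.get_obs();print(o['wrist_force'],o['torque'],o['opening'])
E
```

```text
time: 3.2
ee_pos: [0.462, 0.2289, 0.0497]
tcp_rot: [12.0, 90.0, -26.2]
wrist_force: [0.3, -0.9, 0.0]
opening: 0.0424
time: 4.2
ee_pos: [0.462, 0.2288, 0.0499]
tcp_rot: [-63.0, 90.0, -101.3]
wrist_force: [-2.7, -2.7, 5.4]
opening: 0.0111
t 4.2 shift [ 0.9  0.2 -1.2] turn 0.02 ee [0.462  0.2288 0.0499] y 51.72
[-2.65735467 -2.68059827  5.38515165] [-0.5875335   0.64164324  0.02981361] 0.011131369909755677
```

```bash
python3 -m jog '-2 0 0 0;-10 0 0 0;-25 0 0 0;-40 0 0 0;-65 0 0 0;-95 0 0 0;-125 0 0 0;-125 0 0 0' - 80 && python3 -m jog '-20 0 0 0;-40 0 0 0;-45 0 0 0;-45 0 0 0;-45 0 0 0;-45 0 0 0;-45 0 0 0;-45 0 0 0'
python3 - <<'E'
from h import *
a=snap('side','side1')
# target: hub (.4865,-.2035), rot +10.1 of disc
go([.4865,-.2035,.215],51.7+10.3);o=status.get_obs();print(o['wrist_force'],o['torque'],o['opening'])
E
```

```text
time: 5.2
ee_pos: [0.4632, 0.2295, 0.1776]
tcp_rot: [64.9, 89.7, 26.6]
wrist_force: [0.4, 0.1, -4.5]
opening: 0.0099
time: 6.2
ee_pos: [0.462, 0.2289, 0.2196]
tcp_rot: [-122.4, 90.0, -160.7]
wrist_force: [-0.6, -0.5, -5.6]
opening: 0.0092
t 6.25 shift [   4.7 -324.2  287.1] turn -10.28 ee [0.462  0.2289 0.2196] y 51.72
[ 1.02699299 -0.0441411  -4.63390273] [-0.05227836  0.04597745  0.06033509] 0.009466399291264048
```

View pics/side1.png

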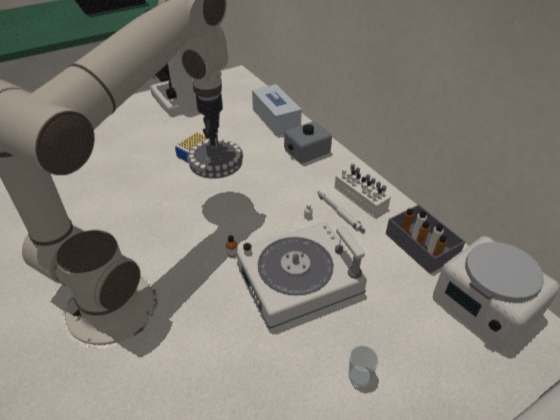

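```bash
cat >> h.py <<'E'
from scipy.optimize import least_squares
def cups(f,z,ctr):
    c=load(f); g=cv2.cvtColor(c['color'],cv2.COLOR_RGB2GRAY); k=cv2.morphologyEx(g,cv2.MORPH_TOPHAT,np.ones((31,31)))
    n,l,s,ct=cv2.connectedComponentsWithStats((k>25).astype(np.uint8)*255)
    W=np.array([ray(c,u,v,z)[:2] for u,v in ct[1:][(s[1:,4]>60)]]); W=W[abs(np.hypot(*(W-ctr).T)-.0745)<.006]
    for _ in range(3):
        r=least_squares(lambda q:np.hypot(*(W-q[:2]).T)-q[2],[*ctr,.0745],loss='soft_l1',f_scale=.0005)
        m=abs(r.fun)<.0015; 
        if m.all(): break
        W=W[m]
    a=np.degrees(np.arctan2(*(W-r.x[:2]).T[::-1])); print(len(W),r.x.round(4),'phase',np.sort(a%18).round(1))
    return r.x[:2]
E
python3 - <<'E'
from h import *
c=snap('wrist','wr2'); e,T=tool(); ctr=cups('wr2',e[2]-.001,e[:2])
print('disc centre in tool mm',(T.T@(np.array([*ctr,e[2]])-e)*1e3).round(2))
E
```

```text
13 [0.461  0.2303 0.0741] phase [15.3 15.3 15.3 15.3 15.4 15.7 15.7 15.7 15.9 16.1 16.1 16.1 16.2]
disc centre in tool mm [-0.    0.48 -1.64]
```

```bash
python3 -m jog '0 -15 13 -1;0 -50 44 -3;0 -90 80 -6;0 -130 115 -10;0 -170 151 -10;0 -210 186 -10;0 -245 217 -10;0 -270 239 -10' && python3 -m jog '0 0 0 0;0 0 0 0;0 0 0 0;0 0 0 0;0 0 0 0;0 0 0 0;0 0 0 0;0 0 0 0'
python3 - <<'E'
from h import *
snap('top','top1'); snap('wrist','wr3')
go([.4868,-.2035,.215],62.0)
E
```

```text
time: 7.3
ee_pos: [0.4822, -0.1332, 0.2197]
tcp_rot: [-5.6, 90.0, -33.9]
wrist_force: [0.9, 1.0, -4.8]
opening: 0.0095
time: 8.3
ee_pos: [0.4824, -0.1311, 0.2197]
tcp_rot: [-71.1, 90.0, -99.4]
wrist_force: [-0.4, -0.2, -5.6]
opening: 0.0092
t 8.4 shift [  4.7 -61.6  38.2] turn -0.28 ee [ 0.4824 -0.1311  0.2197] y 61.72
```

View pics/wr3.png

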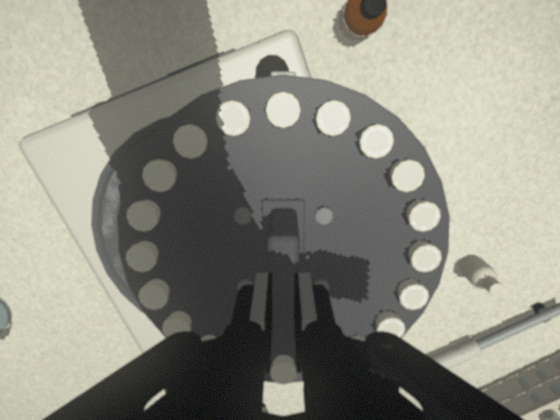

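The wrist view shows the disc held symmetrically at (283,235), bar along the image vertical, with the amber bottle at (365,15) well below. I'll now go over the hub and down to just above the spindle tip.

```bash
python3 -m jog '0 -15 10 0;0 -35 22 0;0 -50 32 0;0 -60 38 0;0 -62 40 0;0 -62 40 0;10 -62 40 0;20 -62 40 0' && python3 -m jog '5 0 0 0;10 0 0 0;12 0 0 0;15 0 0 0;18 0 0 0;20 0 0 0;20 0 0 0;20 0 0 0'
python3 - <<'E'
from h import *
snap('side','side2')
go([.4882,-.2049,.159],62.0);print(status.get_obs()['torque'])
c=load('side2');im=c['color'][180:330,210:410,::-1]
cv2.imwrite('pics/crop2.png',cv2.resize(im,(800,600),interpolation=cv2.INTER_CUBIC))
E
```

```text
time: 9.4
ee_pos: [0.4882, -0.2042, 0.1989]
tcp_rot: [175.0, 90.0, 146.7]
wrist_force: [-0.2, 0.4, -5.0]
opening: 0.0092
time: 10.4
ee_pos: [0.4882, -0.2047, 0.1798]
tcp_rot: [-19.3, 90.0, -47.6]
wrist_force: [0.2, 0.0, -5.1]
opening: 0.0091
t 10.45 shift [20.8 -0.2  0. ] turn -0.28 ee [ 0.4883 -0.2047  0.1798] y 61.72
[-0.06014038  0.01954076  0.04122577]
```

View pics/crop2.png

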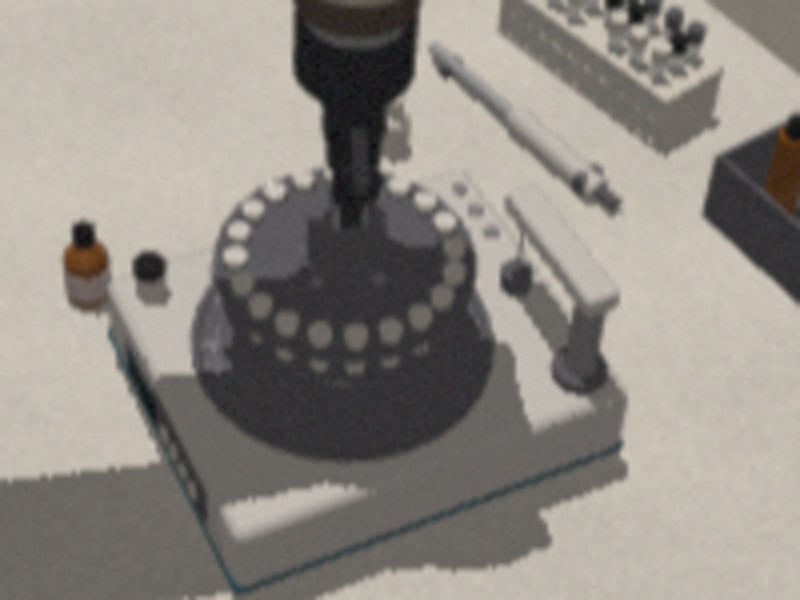

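The side view shows the disc level over the hub, with the spindle tip just entering the bore. Continuing down.

```bash
python3 -m jog '2 0 0 0;4 0 0 0;6 0 0 0;8 0 0 0;9 0 0 0;10 0 0 0;10 0 0 0;10 0 0 0'; python3 -m jog '1 0 0 0;2 0 0 0;3 0 0 0;4 0 0 0;5 0 0 0;6 0 0 0;6 0 0 0;6 0 0 0'
```

```text
time: 11.45
ee_pos: [0.4882, -0.2047, 0.1697]
tcp_rot: [-24.7, 90.0, -53.0]
wrist_force: [-0.0, -0.4, -5.0]
opening: 0.0096
time: 12.45
ee_pos: [0.4882, -0.2047, 0.1637]
tcp_rot: [-22.7, 90.0, -51.0]
wrist_force: [-0.2, 0.0, -5.0]
opening: 0.0093
```

```bash
python3 -m jog '1 0 0 0;2 0 0 0;3 0 0 0;4 0 0 0;5 0 0 0;6 0 0 0;6 0 0 0;6 0 0 0'
python3 - <<'E'
from h import *
o=status.get_obs();print(o['wrist_force'],o['torque'],o['ee_pos'])
E
```

```text
time: 13.45
ee_pos: [0.4882, -0.2047, 0.1577]
tcp_rot: [2.4, 90.0, -25.9]
wrist_force: [0.9, -0.0, -4.9]
opening: 0.0096
[ 0.93813451 -0.02807653 -4.9364234 ] [-0.00828012 -0.03708407 -0.05143487] [ 0.48824232 -0.20466688  0.15771491]
```

```bash
python3 -m jog '0.5 0 0 0;1 0 0 0;1.5 0 0 0;2 0 0 0;2.5 0 0 0;3 0 0 0;3 0 0 0;3 0 0 0'
python3 - <<'E'
from h import *
o=status.get_obs();print(o['wrist_force'],o['torque'],o['ee_pos'])
E
```

```text
time: 14.45
ee_pos: [0.4882, -0.2047, 0.1547]
tcp_rot: [-31.8, 90.0, -60.1]
wrist_force: [-0.3, -0.6, -5.5]
opening: 0.0098
[-0.2873715  -0.57850709 -5.50564521] [0.01717765 0.03257117 0.0387729 ] [ 0.48823733 -0.20467031  0.15468745]
```

The disc is 4 mm below the stud tops with no contact force, so the studs are in the holes. Lowering further.

```bash
python3 -m jog '1 0 0 0;2 0 0 0;3 0 0 0;4 0 0 0;5 0 0 0;6 0 0 0;6 0 0 0;6 0 0 0'; python3 -m jog '0.3 0 0 0;0.6 0 0 0;0.9 0 0 0;1.2 0 0 0;1.5 0 0 0;1.5 0 0 0;1.5 0 0 0;1.5 0 0 0'
```

```text
time: 15.45
ee_pos: [0.4883, -0.2047, 0.1487]
tcp_rot: [0.3, 90.0, -28.0]
wrist_force: [-0.1, -0.2, -6.2]
opening: 0.0093
time: 16.45
ee_pos: [0.4882, -0.2047, 0.1472]
tcp_rot: [-129.1, 90.0, -157.4]
wrist_force: [-0.8, -1.0, -4.1]
opening: 0.0095
```

```bash
python3 -m jog '0.2 0 0 0;0.4 0 0 0;0.6 0 0 0;0.6 0 0 0;0.6 0 0 0;0.6 0 0 0;0.6 0 0 0;0.6 0 0 0'; python3 -m jog '0 0 0 0;0 0 0 0;0 0 0 0;0 0 0 0;0 0 0 0;0 0 0 0;0 0 0 0;0 0 0 0' 0.6; python3 -m jog '-5 0 0 0;-15 0 0 0;-30 0 0 0;-50 0 0 0;-75 0 0 0;-105 0 0 0;-135 0 0 0;-150 0 0 0'
python3 - <<'E'
from h import *
import math
e,T=tool(); go([.4875-.03,-.2037+.03,.32],62)
snap('side','side3');snap('wrist','wr4');cups('wr4',.097+.049,np.array([.487,-.2037]))
cups('wr4',.109+.049,np.array([.487,-.2037]))
c=load('side3');im=c['color'][180:330,210:410,::-1]
cv2.imwrite('pics/crop3.png',cv2.resize(im,(800,600),interpolation=cv2.INTER_CUBIC))
E
```

```text
time: 17.45
ee_pos: [0.4884, -0.2047, 0.147]
tcp_rot: [11.7, 90.0, -16.6]
wrist_force: [-1.5, 2.1, 4.7]
opening: 0.0094
time: 18.45
ee_pos: [0.4882, -0.2047, 0.1466]
tcp_rot: [-124.9, 90.0, -153.2]
wrist_force: [0.5, 0.1, -1.0]
opening: 0.0513
time: 19.45
ee_pos: [0.4885, -0.2047, 0.2995]
tcp_rot: [6.6, 89.8, -21.6]
wrist_force: [0.2, -0.2, 0.7]
opening: 0.0513
t 19.45 shift [-20.6  12.7 -41.9] turn -0.28 ee [ 0.4885 -0.2047  0.2995] y 61.72
19 [ 0.4874 -0.2037  0.0743] phase [6.6 7.4 7.4 7.4 7.4 7.4 7.4 7.5 7.5 7.7 7.7 7.7 7.7 7.8 7.9 7.9 7.9 8.1
 8.1]
18 [ 0.4847 -0.2023  0.0716] phase [6.6 7.4 7.4 7.4 7.4 7.4 7.5 7.5 7.6 7.7 7.7 7.7 7.8 7.9 7.9 7.9 8.  8. ]
```

View pics/crop3.png

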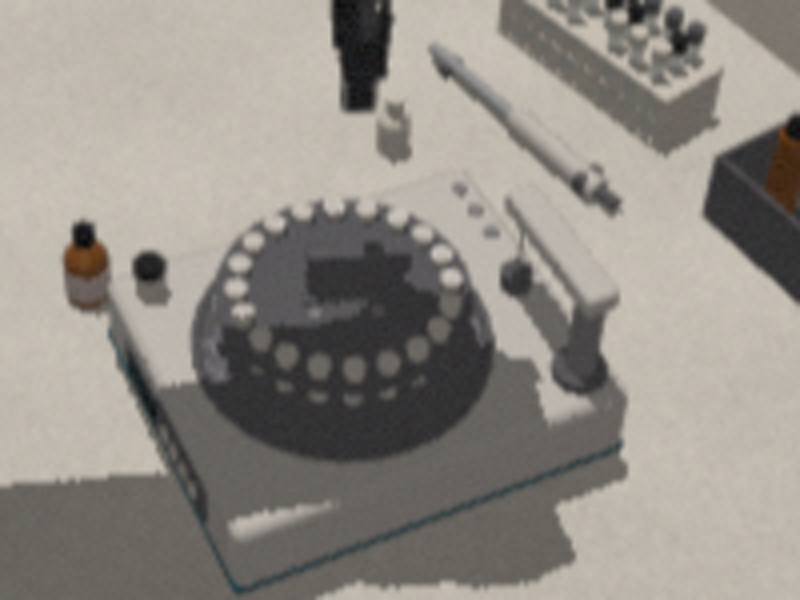

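The disc is level on the hub, the gripper is clear above, and the bottles and vial are unmoved. The cup-ring radius at home height is 74.3 mm, the same as on the bench. If the disc were on the stud tops it would read 71.6 mm. Settling and handing in.

```bash
python3 -m jog '0 0 0 0;0 0 0 0;0 0 0 0;0 0 0 0;0 0 0 0;0 0 0 0;0 0 0 0;0 0 0 0'; python3 -c "
from workcell import bot; print(bot.job_done())"
```

```text
time: 20.55
ee_pos: [0.4882, -0.2047, 0.2966]
tcp_rot: [-135.1, 90.0, -163.4]
wrist_force: [-0.0, 0.7, 0.4]
opening: 0.0513
the job is handed in; nothing more can be done
None
```

The sample disc is on the drive hub with the studs in its holes, released, and the job was handed in at 20.6 s. I gripped it by the bar, kept it level, turned it about 10° to match the studs and lowered it.

- **Seating:** there was almost no contact force until its underside was at about 97 mm, the seat height. The cup-ring fit after release agrees: radius 74.3 mm at home height, the same as on the bench, where a disc resting on the stud tops would read 71.6 mm.
- **Centring:** the wrist camera puts the disc at (0.4874, -0.2037). The top camera's two hub estimates are 1 to 1.4 mm away, at (0.4863, -0.2029) and (0.4868, -0.2045), which is within the calibration error.
- **Surroundings:** the last side-view crop showed the disc level, the gripper clear above it, and the amber bottle, dropper bottle, vial and pipette where they were. The tip box and beaker were outside that crop, and the arm's path stayed away from them.
- **Disagreement:** the gripper read about 9 to 11 mm on the 14 mm bar. The hold was firm, so I did not pursue it.

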